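# Clamp a matched pair of bars in the bench vise

### The job

The two aluminium bars that stand side by side on the desk are to be filed to one length, so clamp them as a pair in the blue bench vise: pick both up together in one grasp and lower them, still gripped, between the open jaws until they stand on the guide rods, square to the jaws and midway along them, then let go. Then take the handwheel by its crank handle and turn it clockwise, as seen from the handle's side, for more than a full turn, until the jaws hold the pair tight; hand-tight is enough, so feel for the resistance and do not force it. Leave the cutters, the mug and the marker where they are.

Things in the scene. Friction and masses are not known exactly. Their poses are not given: they have to be found in the camera images.
- vise: Small blue bench vise bolted to the desk by a round foot, 124 mm across. Origin: on the desk under the foot's middle. Its x axis runs along the screw from the handwheel (-x, at its left for the robot) to the fixed jaw (+x); z up. Jaws: 64 mm wide (y -32 to +32 mm), tops 115 mm over the desk. Front plate behind the wheel (x -67 to -53 mm): 106 mm high.
- rods_middle (a point): Point midway between the two level steel guide rods, at the height of their upper side, 99 mm over the desk, 22 mm in front of the fixed jaw's face. Rods: 10 mm thick, along the vise's x at 25 mm either side. Clamped work stands across them, so that the jaws take its lowest 15 mm.
- fixed_face (a point): Middle of the fixed jaw's clamping face (grey lining, looks to the vise's -x), 107 mm over the desk.
- moving_jaw: The moving jaw, blue, 24 mm thick along x, driven by the screw. Its grey clamping face is the plane x = 0 of this body and looks to +x; axes as the vise's, origin at desk height. Its x in the vise frame is -2.5 mm at wheel reading 0 and grows by 1.59 mm per rad; the fixed face is at +38 mm, so the opening is 35 to 40.4 mm at the start. Squeezing the bars with over 300 N would mark them.
- wheel (a joint): Turn of the handwheel in rad; grows clockwise seen from the handle's side, closing the jaws 10 mm a turn. At reading q the handle lies at y = -38 sin q, z = 38 cos q mm from the wheel's axis (vise axes). Starts at 0.1 to 3.5. It drags by 0.15 N m (4 to 5 N at the handle) and stays where left. The bars (24 mm) are met at about 10.4; then resistance rises: a rise by 3 N, near 10.8, is tight; 11.5 is forced.
- wheel_centre (a point): Middle of the wheel's rim, on its axis, 84 mm over the desk. Dark steel ring, 92 mm across, 9 mm thick along the axis, three spokes, 28 mm hub. It turns about the vise's x axis and does not shift along it. Its upper rim leaves no room for a gripper straight above the handle when that is low: come tilted 30 to 40 degrees, the hand leaning away from the wheel (vise's -x).
- handle (a point): Middle of the crank handle: black cylinder, 16 mm thick, 36 mm long, level, along the vise's x, standing out from the wheel away from the jaws, 38 mm from the wheel's axis. This point lies 26.5 mm from wheel_centre along the vise's -x; the handle spans 8.5 to 44.5 mm from it. It spins freely on its pin, so a gripper can hold it and go round without turning.
- bar_a: One of two equal drilled aluminium bars, 12 mm thick (its x), 80 mm long (its y), 36 mm high (its z), 75 to 120 g, standing on edge. Origin: centre of its underside, on the desk top at the start.
- bar_b: The other bar, like bar_a, parallel beside it with a gap of 1 to 2 mm, so the two measure about 26 mm in all until pressed together (24 mm).
- cutters: Flush cutters with red handles, 68 x 140 x 12 mm, lying near the desk edge; leave them alone. Origin: centre of the underside.
- mug: Pink mug, 83 x 115 x 86 mm, standing at the right rear; leave it alone. Origin: centre of its underside.
- marker: Black marker, 135 mm long, 11 mm thick, lying on the desk behind the vise and the bars; leave it alone. Origin: centre of its underside.
Mind the look-alikes: they are no part of the job. What is shaped like the bar_a but yellow is not meant.

How it is judged:
On the way, in this order (a step that is already met when the one before it is completed fails the run):
1. both bars are lifted together in one grasp, at least 30 mm off the desk (height (world z) of each of bar_a, bar_b above 0.03 m and contact force between the fingers and bar_a above 0.5 N and contact force between the fingers and bar_b above 0.5 N and distance between bar_a and bar_b below 0.017 m), for 0.1 s.
2. the pair is lowered between the jaws onto the guide rods while still gripped (z of bar_a in the frame of vise between 0.093 and 0.106 m and x of bar_a in the frame of vise between -0.02 and 0.038 m and y of bar_a in the frame of vise between -0.03 and 0.03 m and z of bar_b in the frame of vise between 0.093 and 0.106 m and x of bar_b in the frame of vise between -0.02 and 0.038 m and y of bar_b in the frame of vise between -0.03 and 0.03 m and (contact force between the fingers and bar_a above 0.3 N or contact force between the fingers and bar_b above 0.3 N)), for 0.05 s.
3. the bars stand free between the jaws, let go (contact force between the fingers and bar_a below 0.1 N and contact force between the fingers and bar_b below 0.1 N and z of bar_a in the frame of vise between 0.095 and 0.104 m and x of bar_a in the frame of vise between -0.02 and 0.038 m and z of bar_b in the frame of vise between 0.095 and 0.104 m and x of bar_b in the frame of vise between -0.02 and 0.038 m), for 0.1 s.
4. the handwheel has been turned clockwise by more than a full turn (value of joint wheel above 9.8 rad), for 0.1 s.
At the end, for the whole second after the job is handed in: Both bars stand still on the guide rods (within 5 mm), upright within 7 and square to the jaws within 8 degrees, centred within 16 mm across the jaws, squeezed by the moving jaw and against each other with at least 15 N; wheel past 9.8 rad (z of bar_a in the frame of vise between 0.095 and 0.104 m and x of bar_a in the frame of vise between -0.02 and 0.038 m and y of bar_a in the frame of vise between -0.016 and 0.016 m and angle between each of bar_a, bar_b's own z axis and vertical below 0.12 rad and angle between the y axis of each of bar_a, bar_b and the y axis of vise, either way round below 0.15 rad and z of bar_b in the frame of vise between 0.095 and 0.104 m and x of bar_b in the frame of vise between -0.02 and 0.038 m and y of bar_b in the frame of vise between -0.016 and 0.016 m and value of joint wheel above 9.8 rad and contact force between bar_a and bar_b above 15 N and (contact force between moving_jaw and bar_a above 15 N or contact force between moving_jaw and bar_b above 15 N) and linear speed of each of bar_a, bar_b below 0.02 m/s); the robot touches nothing.
It fails at once if the vise is forced: the bars are squeezed with more than 300 N (contact force between bar_a and bar_b above 300 N).
It fails at once if the cutters, mug or marker are shifted by more than 30 mm (distance of any of cutters, mug, marker from where it was at the start of the episode above 0.03 m).
It fails at once if the mug is tipped (angle between mug's own z axis and vertical above 0.35 rad).
It also fails if it takes over 64 s, if anything falls off the work surface, if the arm or the gripper's body presses on something with over 40 N, if the wrist force passes 120 N, or if a joint passes its speed limit or range.

### The arm

A 6-joint arm with a two-finger parallel gripper is mounted at the origin on a cart in front of the work surface, level with it; the furniture and walls round the work are solid. World frame = base frame: x ahead of the robot, y to its left, z up, the work surface at z = 0. Lengths are in m, angles in rad, forces in N, time in s.
With the tool pointing down it reaches from about 0.35 to 0.775 m from the base axis. Payload 7.3 kg.
Tool frame: the origin (TCP) lies at the centre of the arm's flange, where the gripper is bolted on; the fingertips stand 178 mm ahead of it and the grasp point (between the pads) lies 159 mm ahead of it; z points along the fingers, y is the line along which they close (so a half turn about z gives the same grasp; the last joint's range is limited). The gripper opens to 92 mm and grips with 3 to 60 N. Pads are 19 mm wide; open, the fingers measure 130 mm over their backs; the gripper's body (75 mm by 190 mm) begins 47 mm behind the grasp point.
Start: joints at [-1.409, 0.342, 1.524, -0, 1.275, -0.146], TCP at [0.159, -0.5, 0.405] pointing down, gripper open.
Joint ranges: [-2.53, 2.53], [-0.77, 2.02], [0.04, 2.7], [-1, 4.14], [0.28, 2.66], [-3.11, 3.11]. Speed limits (rad/s): [2.57, 2.57, 3.14, 3.14, 3.14, 3.14].

### API

Orientations are given as [roll, pitch, yaw] about the fixed x, y, z axes, in that order (R = Rz(yaw) Ry(pitch) Rx(roll)).
In Python, from cell import telemetry, vision, ticket gives the robot as it stands.
- The arm moves only by the shell command python3 -m crank 'ROWS' [FORCE]. ROWS is JSON, a list of rows, each a list of 5 numbers: the gripper command: -1 is shut, 1 is fully open, values between are in proportion, then the shift along the tool's x, y, z in mm, then the turn about the tool's z in rad. In form: [[fingers, dx, dy, dz, roll], ...]. A call has 1 to 12 rows; each row is the pose to reach, as a shift and turn from the pose commanded when the call began, along the tool's axes at that moment; what a row does not reach only later rows make up. A row lasts 1/12 s, in which the tool goes at most 41.7 mm and 7.16 degrees, less where a joint would pass 70% of its speed; a pose out of reach is approached as far as the arm can. A call with a gripper value outside its range is refused whole. The fingers move at their own pace and stop on an object; FORCE is the grip in N (left out, the last holds). Time passes only in rows, so rows that repeat a pose let the fingers close. It gives the time, the measured TCP pose, the force, the opening and the grip force at its end, in the units of the state.
- telemetry.observe(): the state, without advancing time (a new reading comes with each control period).
- vision.read_camera(name): name is "side" or "top" or "wrist"; returns (picture, depth): 400x640x3 uint8, red, green, blue; 400x640 float32, m along the optical axis (not along the pixel's ray), 0 where there is no reading.
- vision.get_calibration(name): a dict with "camera_matrix" (3x3 intrinsics, pixels), "rvec" (rotation vector, rad) and "tvec" (3), from world to camera coordinates, as OpenCV has them. Camera axes: x right, y down, z forward; pixel columns grow to the right and rows downward; lengths in m; the calibration is good to about 2 mm. The wrist camera is an equidistant fisheye: a pixel r from the principal point sees the ray r / f radians off the axis. A picture is of the moment at which its call begins: read the wrist's pose just before it. get_calibration takes no time and is no camera call; for the wrist camera it gives the pose at the moment of the call.
- ticket.hand_in(): hands the job in; it is judged then, once.
The state is a dict: "time": time; "qpos": joint angles; "qvel": joint speeds; "joint_efforts": joint torques, N m; "tool_pos": TCP position; "tool_rot": TCP orientation; "contact_force": force on the tool from outside, world axes, zero at the start; "torque": the same for the moment, N m; "opening": finger opening in m; "grip_force": force on a finger pad.
Only numpy, scipy, OpenCV 4.12 (cv2) and the standard library are available. Lean on these libraries where they do the work, as an engineer would, in place of code of your own. Each camera call takes 0.05 s, during which the arm holds its last target. There are 200 camera calls.

## Working session

There is one attempt and no reset: what is moved stays moved. The work goes in short steps, Python scripts to look and compute and a shell command to move; the robot and the scene stay as the last step left them, time stands still between calls to the robot, and variables do not carry over. Pictures are saved under pics/ and viewed, at most 10 in all, crops included, and the job is handed in when it is done.

```bash
mkdir -p pics; ls; python3 - <<'E'
from cell import telemetry, vision
import cv2,numpy as np
s=telemetry.observe();print({k:np.round(v,3).tolist() for k,v in s.items()})
for n in ("top","side"):
    p,d=vision.read_camera(n);np.savez(f"{n}0.npz",p=p,d=d)
    c=vision.get_calibration(n);print(n,{k:np.round(v,4).tolist() for k,v in c.items()}, (d>0).mean())
    cv2.imwrite(f"pics/{n}0.png",p[:,:,::-1])
E
```

```text
pics
{'time': 0.0, 'qpos': [-1.409, 0.343, 1.525, 0.0, 1.275, -0.146], 'qvel': [0.001, 0.001, -0.001, -0.0, 0.0, 0.0], 'joint_efforts': [0.0, -43.124, -24.422, 0.072, 0.056, -0.0], 'tool_pos': [0.159, -0.5, 0.404], 'tool_rot': [-3.14, -0.0, 0.308], 'contact_force': [-0.377, 1.076, -0.057], 'torque': [0.042, 0.054, 0.007], 'grip_force': 0.0, 'opening': 0.092}
top {'camera_matrix': [[418.2494, 0.0, 319.1526], [0.0, 418.2494, 197.2915], [0.0, 0.0, 1.0]], 'rvec': [2.1656, -2.1882, 0.1116], 'tvec': [-0.2732, 0.559, 0.9554]} 0.9960703125
side {'camera_matrix': [[487.445, 0.0, 318.1768], [0.0, 487.445, 201.0299], [0.0, 0.0, 1.0]], 'rvec': [2.2016, -0.2111, 0.0724], 'tvec': [-0.6019, -0.0103, 1.1778]} 0.9961171875
```

View pics/top0.png

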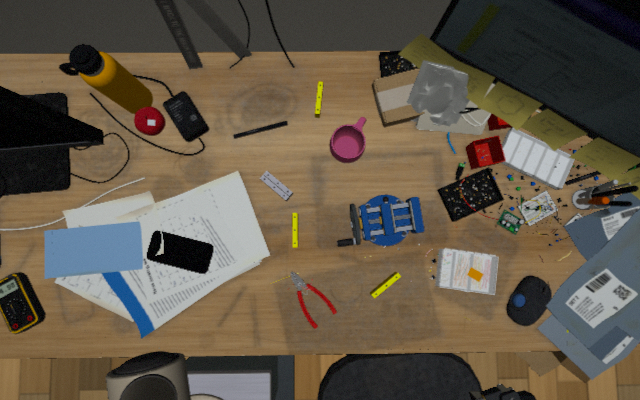

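View pics/side0.png

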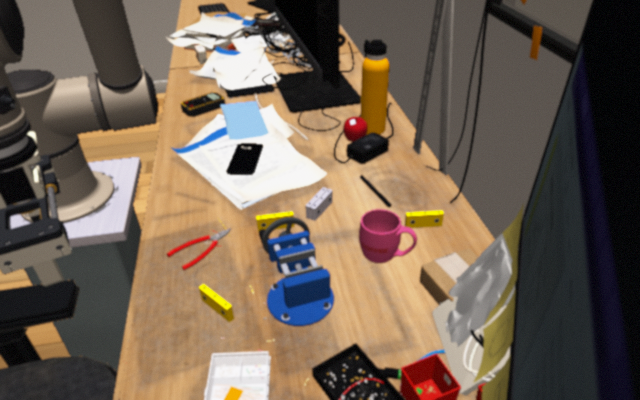

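The top view shows the bar pair at about (276,186), the vise at about (390,220) with its wheel at (355,224), the handle at about (346,242), and the yellow decoys. In the side view the bars are at (319,203) and the wheel at (285,235). Next I measure these.

```bash
cat > h.py <<'E'
import numpy as np,cv2
from cell import telemetry,vision
def cal(n):
    c=vision.get_calibration(n);R=cv2.Rodrigues(np.array(c["rvec"],float))[0];return np.array(c["camera_matrix"]),R,np.array(c["tvec"],float).ravel()
def cloud(n,d):
    K,R,t=cal(n);v,u=np.indices(d.shape)
    P=np.stack([(u-K[0,2])/K[0,0]*d,(v-K[1,2])/K[1,1]*d,d],-1)
    return (P-t)@R
def ray(n,uv,z):
    K,R,t=cal(n);uv=np.atleast_2d(uv).astype(float)
    r=np.c_[(uv-K[:2,2])/K[0,0],np.ones(len(uv))]@R;o=-R.T@t
    return o+r*((z-o[2])/r[:,2])[:,None]
def proj(n,X):
    K,R,t=cal(n);p=(np.atleast_2d(X)@R.T+t)@K.T;return p[:,:2]/p[:,2:]
E
python3 - <<'E'
from h import *
f=np.load("top0.npz");p,d=f["p"],f["d"];W=cloud("top",d)
print("desk z",np.median(W[300:340,200:280,2]))
hsv=cv2.cvtColor(p,cv2.COLOR_RGB2HSV)
m=np.zeros(d.shape,bool);m[160:210,250:305]=1
b=m&(W[...,2]>.022)
pts=np.argwhere(b)[:,::-1].astype(np.float32)
g=ray("top",pts,.036)[:,:2]
r=cv2.minAreaRect((g*1000).astype(np.float32));print("bars n",len(g),"z",np.percentile(W[b][:,2],[10,50,90]),r,g.mean(0))
# vise
m=np.zeros(d.shape,bool);m[185:255,330:430]=1
blue=m&(hsv[...,0]>100)&(hsv[...,0]<125)&(hsv[...,1]>130)
z=W[...,2]
print(np.histogram(z[blue],bins=np.arange(-.01,.14,.01)))
for lo,hi,h in((.1,.109,.106),(.109,.122,.115)):
    q=blue&(z>lo)&(z<hi)
    n,l,st,ce=cv2.connectedComponentsWithStats(q.astype(np.uint8))
    for i in range(1,n):
        if st[i,4]<15: continue
        k=np.argwhere(l==i)[:,::-1];g=ray("top",k,h)[:,:2]
        print(h,st[i].tolist(),[np.round(x,1) for x in cv2.minAreaRect((g*1000).astype(np.float32))])
q=blue&(z<.03)&(z>.0);print("foot z",np.median(z[q]))
c,_=cv2.findContours(q.astype(np.uint8),0,1)
k=cv2.convexHull(np.vstack(c))[:,0];g=ray("top",k,np.median(z[q]))[:,:2];print("foot circ",cv2.minEnclosingCircle((g*1000).astype(np.float32)))
dk=m&(p.max(2)<60)&(z>.03)&(np.indices(d.shape)[1]<362)
k=W[dk];print("dark",len(k))
print(np.round(k[np.argsort(-k[:,1])][::12]*1000).astype(int).tolist())
a=cv2.resize(p[180:260,330:430],None,fx=6,fy=6,interpolation=3);bb=cv2.resize(p[160:210,250:305],None,fx=3,fy=3)
s=np.load("side0.npz")["p"];e=cv2.resize(s[180:330,240:350],(352,480),interpolation=3)
A=np.hstack([a[:,:440],e]);cv2.imwrite("pics/crop1.png",A[:,:,::-1])
E
```

```text
desk z 0.000954611415945638
bars n 394 z [0.03344581 0.0367878  0.0394215 ] ((587.0850219726562, -173.63504028320312), (95.85830688476562, 129.66819763183594), 10.25899600982666) [ 0.58187077 -0.17653633]
(array([  0, 125, 360,   1,   0,   0,   6,  50, 291,  18,  20, 277, 509,
         0,   0]), array([-0.01,  0.  ,  0.01,  0.02,  0.03,  0.04,  0.05,  0.06,  0.07,
        0.08,  0.09,  0.1 ,  0.11,  0.12,  0.13,  0.14]))
0.106 [360, 205, 11, 35, 200] [array([ 494.3, -377.1]), array([74.6, 13.9]), np.float64(7.6)]
0.115 [411, 197, 13, 36, 248] [array([ 509.4, -486.8]), array([75. , 16.2]), np.float64(7.7)]
0.115 [381, 203, 14, 33, 287] [array([ 499.9, -422.3]), array([67. , 19.7]), np.float64(8.0)]
foot z 0.012094968425638553
foot circ ((502.4451904296875, -434.95330810546875), 60.15900802612305)
dark 311
[[464, -270, 1006], [450, -321, 81], [445, -325, 84], [450, -330, 83], [458, -333, 76], [445, -336, 82], [452, -341, 82], [447, -345, 84], [532, -347, 102], [520, -348, 117], [497, -349, 97], [523, -350, 71], [521, -350, 65], [504, -351, 128], [495, -351, 98], [512, -352, 70], [488, -353, 129], [482, -353, 97], [492, -354, 133], [496, -355, 131], [506, -355, 127], [492, -356, 133], [502, -357, 134], [456, -357, 117], [447, -359, 100], [447, -361, 98]]
```

View pics/crop1.png

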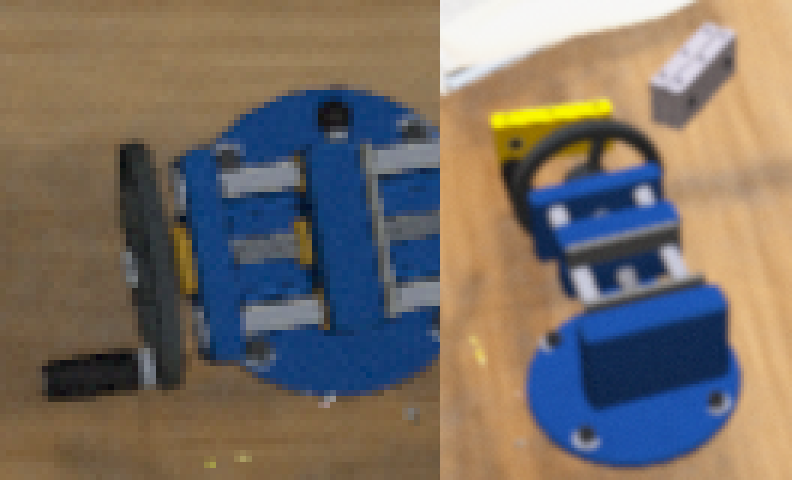

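The crop confirms the vise layout: its x axis points right and the handle is at the lower left of the wheel, near axis height (q about 1.8). Vise yaw is about 7.7° and its origin about (0.502,-0.436). The bar mask had outliers, so I am cleaning it up.

```bash
python3 - <<'E'
from h import *
f=np.load("top0.npz");p,d=f["p"],f["d"];W=cloud("top",d)
m=np.zeros(d.shape,np.uint8);m[160:210,250:305]=1
q=cv2.morphologyEx(m*((W[...,2]>.022)&(W[...,2]<.05)).astype(np.uint8),cv2.MORPH_OPEN,np.ones((3,3)))
n,l,st,ce=cv2.connectedComponentsWithStats(q);i=1+st[1:,4].argmax()
k=np.argwhere(l==i)[:,::-1];g=ray("top",k,.036)[:,:2]
print(st[i],cv2.minAreaRect((g*1000).astype(np.float32)),g.mean(0))
e,v=np.linalg.eigh(np.cov(g.T));print(np.sqrt(e*12),np.degrees(np.arctan2(v[1,1],v[0,1])))
f=np.load("side0.npz");W=cloud("side",f["d"]);p=f["p"]
m=np.zeros(W.shape[:2],bool);m[185:222,302:337]=1
b=m&(W[...,2]>.03)&(W[...,2]<.045);g=W[b][:,:2]
print("side",len(g),np.median(g,0),cv2.minAreaRect((g*1000).astype(np.float32)))
R,t=cal("wrist")[1:];print("wristcam",-R.T@t,R[2],"yaw",telemetry.observe()["tool_rot"])
E
```

```text
[261 172  31  28 352] ((584.4490966796875, -178.89720153808594), (80.73712158203125, 25.12628746032715), 49.6558952331543) [ 0.58457831 -0.17886973]
[0.02528597 0.07873069] 50.26337291509347
side 289 [ 0.58084999 -0.18322924] ((582.2908935546875, -180.48638916015625), (82.30792236328125, 26.95945930480957), 48.76361083984375)
wristcam [ 0.23926955 -0.47380699  0.38541176] [-0.29575956 -0.09172293 -0.95084867] yaw [-3.14022850e+00 -1.92794907e-04  3.07740026e-01]
```

```bash
python3 -m crank '[[1,42,-15,0,-0.1],[1,84,-30,0,-0.2],[1,126,-44,0,-0.3],[1,167,-59,0,-0.4],[1,209,-74,0,-0.5],[1,251,-88,0,-0.565],[1,293,-103,0,-0.565],[1,335,-118,0,-0.565],[1,377,-133,20,-0.565],[1,419,-147,40,-0.565],[1,460,-162,60,-0.565],[1,502,-177,70,-0.565]]'
python3 -m crank '[[1,0,0,0,0],[1,0,0,0,0],[1,0,0,0,0]]'
python3 - <<'E'
from h import *
s=telemetry.observe();print(s["tool_pos"],s["tool_rot"],s["contact_force"])
c=vision.get_calibration("wrist");p,d=vision.read_camera("wrist");np.savez("w1.npz",p=p,d=d,**c);cv2.imwrite("pics/w1.png",p[:,:,::-1])
print(c)
E
```

```text
time: 1.1
tool_pos: [0.5512, -0.2036, 0.3466]
tool_rot: [-3.14, 0.001, 0.873]
contact_force: [0.0, -0.3, -0.2]
opening: 0.0916
grip_force: 0.0
time: 1.35
tool_pos: [0.55, -0.2052, 0.3478]
tool_rot: [-3.141, 0.001, 0.873]
contact_force: [-0.2, -0.2, 0.4]
opening: 0.0918
grip_force: 0.0
[ 0.55000891 -0.20521537  0.34784809] [-3.14073261e+00  7.27578796e-04  8.73490758e-01] [-0.22476588 -0.19116997  0.44415672]
{'camera_matrix': array([[309.70691629,   0.        , 319.87064809],
       [  0.        , 309.70691629, 197.55072789],
       [  0.        ,   0.        ,   1.        ]]), 'rvec': array([-2.67160194,  0.96904493,  0.15656984]), 'tvec': array([-0.55231664,  0.16406663,  0.40069964])}
```

View pics/w1.png

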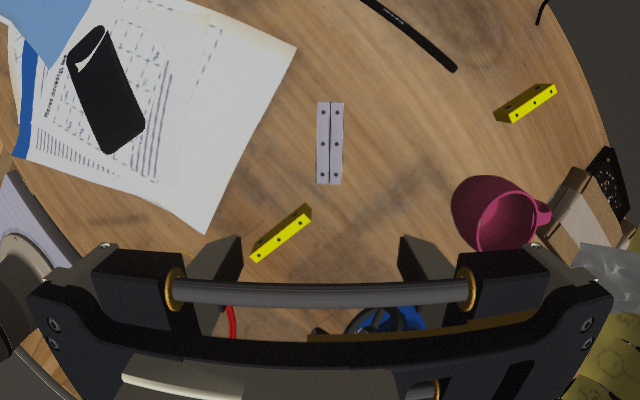

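The wrist view shows the pair upright in the image, with corners at about (317,102), (343,102), (342,184) and (317,184), and a gap line between the bars. I'll cast the rays onto z=36 mm.

```bash
cat >> h.py <<'E'
def wray(c,uv,z):
    K=np.array(c["camera_matrix"]);R=cv2.Rodrigues(np.array(c["rvec"]))[0];t=np.array(c["tvec"]).ravel()
    n=cv2.fisheye.undistortPoints(np.array(uv,float).reshape(-1,1,2),K,np.zeros(4))[:,0]
    r=np.c_[n,np.ones(len(n))]@R;o=-R.T@t
    return o+r*((z-o[2])/r[:,2])[:,None]
E
python3 - <<'E'
from h import *
f=np.load("w1.npz");p=f["p"];hsv=cv2.cvtColor(p,cv2.COLOR_RGB2HSV)
m=np.zeros(p.shape[:2],np.uint8);m[92:195,305:356]=1
q=m*((hsv[...,1]<50)&(hsv[...,2]>60)).astype(np.uint8);q=cv2.morphologyEx(q,cv2.MORPH_CLOSE,np.ones((5,5)))
n,l,st,ce=cv2.connectedComponentsWithStats(q);i=1+st[1:,4].argmax();print(st[i])
k=np.argwhere(l==i)[:,::-1];g=wray(f,k,.036)[:,:2]
e,v=np.linalg.eigh(np.cov(g.T));print(cv2.minAreaRect((g*1000).astype(np.float32)),g.mean(0),np.sqrt(e*12),np.arctan2(v[1,1],v[0,1]))
E
```

```text
[ 316  101   28   83 2145]
((584.0684204101562, -176.33587646484375), (79.59779357910156, 24.863874435424805), 49.26485061645508) [ 0.58436548 -0.1759636 ] [0.02489872 0.07970706] 0.8571943082558281
```

```bash
python3 -m crank '[[0.2,20,4,35,0.01],[0.2,43,8,70,0.01],[0.2,43,8,110,0.01],[0.2,43,8,140,0.01],[0.2,43,8,149,0.01],[0.2,43,8,149,0.01],[0.2,43,8,149,0.01]]' 
python3 -m crank '[[-0.6,0,0,0,0],[-0.6,0,0,0,0],[-0.6,0,0,0,0],[-0.6,0,0,0,0],[-0.6,0,0,0,0],[-0.6,0,0,0,0]]' 40
```

```text
time: 1.98
tool_pos: [0.584, -0.1787, 0.2008]
tool_rot: [3.14, -0.0, 0.861]
contact_force: [-0.2, 0.2, 0.9]
opening: 0.0555
grip_force: 0.0
time: 2.48
tool_pos: [0.584, -0.1775, 0.1998]
tool_rot: [3.141, -0.0, 0.863]
contact_force: [-0.0, 0.5, 3.3]
opening: 0.0235
grip_force: 40.0
```

```bash
python3 -m crank '[[-0.6,0,0,-25,0],[-0.6,0,0,-60,0],[-0.6,0,0,-100,0],[-0.6,0,0,-140,0],[-0.6,-25,12,-160,0.1],[-0.6,-60,28,-160,0.2],[-0.6,-95,44,-160,0.3],[-0.6,-130,60,-160,0.4],[-0.6,-165,76,-160,0.5],[-0.6,-200,92,-160,0.6],[-0.6,-235,108,-160,0.729],[-0.6,-262,120,-160,0.729]]'
python3 -m crank '[[-0.6,0,0,0,0],[-0.6,0,0,0,0],[-0.6,0,0,0,0],[-0.6,0,0,0,0]]'
python3 - <<'E'
from h import *
s=telemetry.observe();print(s["tool_pos"],s["tool_rot"],s["contact_force"])
c=vision.get_calibration("wrist");p,d=vision.read_camera("wrist");np.savez("w2.npz",p=p,d=d,**c)
pt,dt=vision.read_camera("top");ps,ds=vision.read_camera("side");np.savez("t2.npz",p=pt,d=dt);np.savez("s2.npz",p=ps,d=ds)
A=np.hstack([cv2.resize(pt[160:260,330:450],(480,400),interpolation=3),cv2.resize(ps[150:340,240:380],(295,400),interpolation=3)])
B=cv2.resize(p[200:400,100:540],(440,200));B=np.pad(B,((0,0),(0,335),(0,0)))
cv2.imwrite("pics/c2.png",np.vstack([A,B])[:,:,::-1])
E
```

```text
time: 3.48
tool_pos: [0.5032, -0.4572, 0.3586]
tool_rot: [-3.141, 0.001, 0.126]
contact_force: [0.3, -0.1, -1.9]
opening: 0.0237
grip_force: 40.0
time: 3.82
tool_pos: [0.5053, -0.4532, 0.359]
tool_rot: [-3.141, 0.0, 0.135]
contact_force: [0.3, 0.5, -2.0]
opening: 0.0236
grip_force: 40.0
[ 0.50525723 -0.45322143  0.35903696] [-3.14064082e+00  2.76571360e-04  1.35456210e-01] [ 0.28220332  0.50880742 -2.01735333]
```

View pics/c2.png

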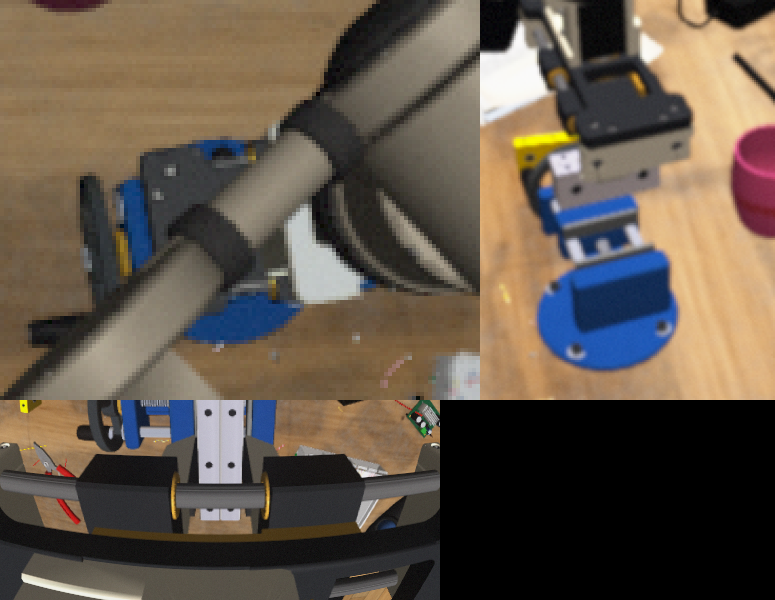

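The bars hang square above the vise. In the wrist view the moving and fixed jaws show left and right of the pair, and the side view shows the pair over the rods. I'll check the alignment numerically.

```bash
python3 - <<'E'
from h import *
a=.134;X=np.array([np.sin(a),-np.cos(a)]);Y=np.array([np.cos(a),np.sin(a)]);O=np.array([.5023,-.436])
V=lambda g:np.c_[(g[:,:2]-O)@X,(g[:,:2]-O)@Y]*1000
def rep(nm,g):
    v=V(g);print(nm,len(v),"x",np.round(np.percentile(v[:,0],[1,5,50,95,99]),1),"y",np.round(np.percentile(v[:,1],[1,5,50,95,99]),1))
f=np.load("w2.npz");p,d=f["p"],f["d"]
K=f["camera_matrix"];R=cv2.Rodrigues(f["rvec"])[0];t=f["tvec"].ravel()
v,u=np.indices(d.shape);n=cv2.fisheye.undistortPoints(np.stack([u,v],-1).reshape(-1,1,2).astype(float),K,np.zeros(4)).reshape(400,640,2)
W=(np.dstack([n*d[...,None],d])-t)@R
hsv=cv2.cvtColor(p,cv2.COLOR_RGB2HSV);blue=(hsv[...,0]>100)&(hsv[...,0]<125)&(hsv[...,1]>130)
z=W[...,2]
def comps(q,P,h,cast):
    n,l,st,ce=cv2.connectedComponentsWithStats(q.astype(np.uint8))
    for i in range(1,n):
        if st[i,4]>40:
            k=np.argwhere(l==i)[:,::-1];rep(f"h{h} {st[i].tolist()}",cast(k))
comps(blue&(z>.11)&(z<.12),W,.115,lambda k:wray(f,k,.115))
comps(blue&(z>.1)&(z<.11),W,.106,lambda k:wray(f,k,.106))
b=(z>.188)&(z<.2)&(hsv[...,1]<50)&(hsv[...,2]>90);comps(b,W,.1945,lambda k:wray(f,k,.194))
s=np.load("s2.npz");W=cloud("side",s["d"]);z=W[...,2];hs=cv2.cvtColor(s["p"],cv2.COLOR_RGB2HSV)
bl=(hs[...,0]>100)&(hs[...,0]<125)&(hs[...,1]>130)
m=np.zeros(z.shape,bool);m[150:340,240:380]=1
comps(m&bl&(z>.111)&(z<.12),W,.115,lambda k:ray("side",k,.115))
g=m&(hs[...,1]<60)&(z>.162)&(z<.192);k=np.argwhere(g)
v=V(W[g]);ok=(abs(v[:,0]-19)<25)&(abs(v[:,1])<50);rep("side bars cloud",W[g][ok])
E
```

```text
h0.115 [352, 163, 25, 81, 1639] 1639 x [41.7 42.6 50.5 58.1 58.8] y [-24.8 -21.1   8.7  34.8  37.1]
h0.115 [267, 169, 27, 73, 1648] 1648 x [-23.3 -22.5 -14.3  -5.7  -4.9] y [-24.  -20.3   6.9  30.8  33.1]
h0.106 [359, 161, 17, 6, 42] 42 x [46.4 46.4 51.9 58.2 59.1] y [34.8 35.3 36.8 38.3 38.4]
h0.106 [218, 162, 23, 87, 1326] 1326 x [-66.1 -65.5 -59.3 -53.1 -52.4] y [-36.8 -33.    2.7  34.   37.2]
h0.106 [273, 167, 21, 4, 46] 46 x [-20.4 -19.7 -12.2  -5.5  -4.8] y [30.9 31.1 32.6 33.4 33.4]
h0.1945 [296, 190, 49, 93, 4004] 4004 x [ 4.4  5.4 16.4 27.1 28. ] y [-12.6  -9.9  16.1  37.5  39.5]
h0.1945 [347, 239, 16, 11, 65] 65 x [30.6 31.2 34.4 38.6 38.8] y [ 8.4  9.  10.8 13.7 14. ]
h0.1945 [300, 309, 40, 11, 414] 414 x [ 4.6  5.7 16.5 27.2 28. ] y [-40.3 -40.2 -36.2 -32.3 -32.2]
h0.115 [276, 243, 38, 15, 221] 221 x [-19.9 -19.2 -12.4  -5.8  -5.3] y [-36.2 -33.7  -5.   24.5  27. ]
h0.115 [285, 270, 43, 16, 163] 163 x [49.3 50.5 56.9 62.8 64.1] y [-38.3 -36.1  -2.8  26.6  29.9]
side bars cloud 514 x [12.7 26.3 29.7 31.6 38.3] y [-40.9 -40.7 -11.7  32.6  36.4]
```

Bars are centred at x=16.3, y=0 in the vise frame, with the jaw faces at about 0.3 and 38. I shift 2.5 mm and lower them.

```bash
python3 -m crank '[[-0.6,0,2.5,0,0],[-0.6,0,2.5,10,0],[-0.6,0,2.5,22,0],[-0.6,0,2.5,34,0],[-0.6,0,2.5,44,0],[-0.6,0,2.5,52,0],[-0.6,0,2.5,56,0],[-0.6,0,2.5,58,0],[-0.6,0,2.5,58,0]]'
```

```text
time: 4.72
tool_pos: [0.5051, -0.457, 0.3009]
tool_rot: [-3.141, 0.0, 0.134]
contact_force: [-0.3, -0.0, -1.6]
opening: 0.0238
grip_force: 40.0
```

```bash
python3 -m crank '[[-0.6,0,0,1,0],[-0.6,0,0,2,0],[-0.6,0,0,2,0],[-0.6,0,0,2,0]]'; python3 -m crank '[[-0.6,0,0,1,0],[-0.6,0,0,1,0],[-0.6,0,0,1,0]]'
```

```text
time: 5.05
tool_pos: [0.505, -0.457, 0.2996]
tool_rot: [3.141, -0.0, 0.134]
contact_force: [0.2, 0.2, -2.1]
opening: 0.0236
grip_force: 40.0
time: 5.3
tool_pos: [0.5051, -0.457, 0.2988]
tool_rot: [3.141, -0.001, 0.134]
contact_force: [-0.4, 0.2, 1.2]
opening: 0.024
grip_force: 40.0
```

The force changed from -2 to +1.2 N, so the bars are on the rods. Releasing.

```bash
python3 -m crank '[[-0.3,0,0,0,0],[-0.2,0,0,0,0],[-0.1,0,0,0,0],[-0.1,0,0,0,0],[-0.1,0,0,-10,0],[-0.1,0,0,-35,0],[-0.1,0,0,-70,0],[-0.1,0,0,-70,0]]'
python3 - <<'E'
from h import *
s=telemetry.observe();print(s["tool_pos"],s["tool_rot"],s["contact_force"])
c=vision.get_calibration("wrist");p,d=vision.read_camera("wrist");np.savez("w3.npz",p=p,d=d,**c)
cv2.imwrite("pics/w3.png",cv2.resize(p[100:360,150:470],(640,520))[:,:,::-1])
E
```

```text
time: 5.97
tool_pos: [0.5057, -0.4575, 0.3766]
tool_rot: [3.131, -0.007, 0.134]
contact_force: [0.8, -0.5, 1.3]
opening: 0.0416
grip_force: 0.0
[ 0.50566443 -0.45752847  0.37664011] [ 3.13112624 -0.00703197  0.13397181] [ 0.76381039 -0.49466621  1.3114498 ]
```

View pics/w3.png

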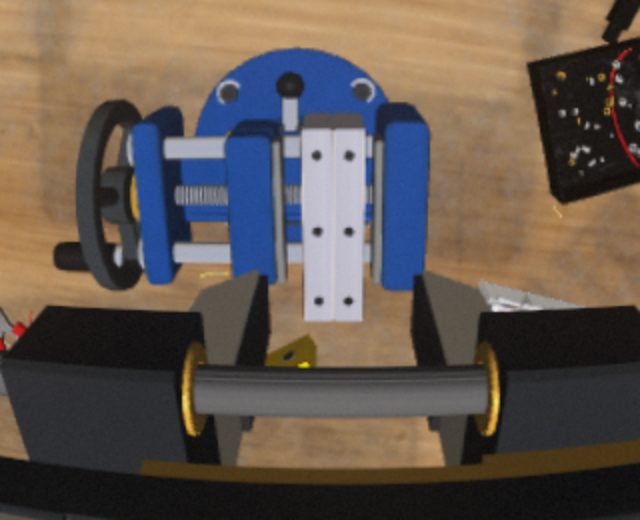

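The wrist view shows the pair standing upright and square between the jaws, on the rods and clear of both linings, with the wheel at left and the handle at (70,256) in the crop. Next I go above the handle and turn the hand.

```bash
python3 -m crank '[[-0.1,0,0,-20,-0.12],[-0.1,0,-10,-40,-0.24],[-0.1,-5,-30,-45,-0.36],[-0.1,-10,-50,-45,-0.48],[-0.1,-15,-70,-45,-0.6],[-0.1,-20,-90,-45,-0.72],[-0.1,-25,-110,-45,-0.84],[-0.1,-30,-130,-45,-0.96],[-0.1,-37,-148,-45,-1.08],[-0.1,-37,-148,-45,-1.2],[-0.1,-37,-148,-45,-1.32],[-0.1,-37,-148,-45,-1.44]]'
python3 -m crank '[[-0.1,0,0,0,-0.13],[-0.1,0,0,0,-0.13],[-0.1,0,0,0,-0.13],[-0.1,0,0,0,-0.13]]'
python3 - <<'E'
from h import *
s=telemetry.observe();print(s["tool_pos"],s["tool_rot"],s["qpos"])
c=vision.get_calibration("wrist");p,d=vision.read_camera("wrist");np.savez("w4.npz",p=p,d=d,**c)
cv2.imwrite("pics/w4.png",p[:,:,::-1])
pt,dt=vision.read_camera("top");ps,ds=vision.read_camera("side");np.savez("t4.npz",p=pt,d=dt);np.savez("s4.npz",p=ps,d=ds)
E
```

```text
time: 7.02
tool_pos: [0.4484, -0.3147, 0.4135]
tool_rot: [3.142, 0.0, 1.58]
contact_force: [0.3, -1.2, -0.4]
opening: 0.0414
grip_force: 0.0
time: 7.35
tool_pos: [0.4486, -0.3152, 0.4132]
tool_rot: [-3.141, -0.0, 1.7]
contact_force: [0.2, -0.9, -0.2]
opening: 0.0414
grip_force: 0.0
[ 0.44855318 -0.31519154  0.41319392] [-3.14147864e+00 -6.99205819e-05  1.70019265e+00] [-7.52329474e-01  3.78393884e-01  1.44534300e+00 -4.49697471e-05
  1.31798222e+00 -8.81714551e-01]
```

View pics/w4.png

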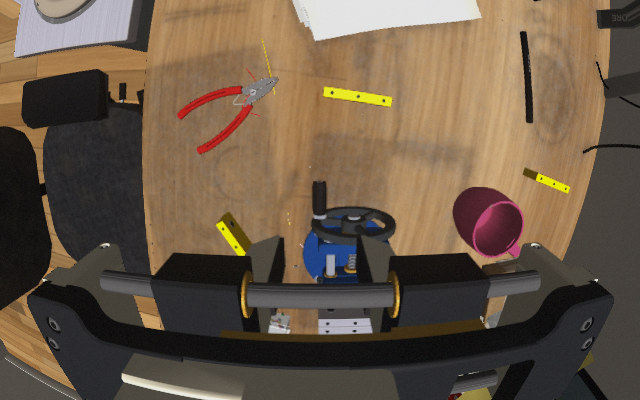

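The wrist view shows the handle from (319,181) to (321,215) and the wheel ring centred near (353,224), with both free of occlusion. I'll convert these to vise coordinates.

```bash
python3 - <<'E'
from h import *
a=.134;X=np.array([np.sin(a),-np.cos(a),0]);Y=np.array([np.cos(a),np.sin(a),0]);O=np.array([.5023,-.436,0])
f=np.load("w4.npz");p,d=f["p"],f["d"]
K=f["camera_matrix"];R=cv2.Rodrigues(f["rvec"])[0];t=f["tvec"].ravel()
v,u=np.indices(d.shape);n=cv2.fisheye.undistortPoints(np.stack([u,v],-1).reshape(-1,1,2).astype(float),K,np.zeros(4)).reshape(400,640,2)
W=(np.dstack([n*d[...,None],d])-t)@R
V=np.dstack([(W-O)@X,(W-O)@Y,W[...,2]])*1000
dark=(p.max(2)<75)
m=np.zeros(d.shape,bool);m[170:245,305:400]=1
q=m&dark&(V[...,2]>25)
h=q&(u<329)&(v<214);k=V[h]
print("handle",len(k),np.round(np.percentile(k,[1,5,50,95,99],axis=0),1).T.tolist())
# rays through left/right edges at several rows at z of axis
rows=[188,194,200,206]
for r in rows:
    c=np.where(h[r])[0]; print(r,c.min(),c.max(),np.round(V[r,c].mean(0),1),np.round(V[r,c,2].max(),1))
w=q&~(u<329);k=V[w];k=k[(k[:,0]<-70)&(k[:,0]>-100)]
print("rim",len(k),np.round(np.percentile(k,[1,5,50,95,99],axis=0),1).T.tolist())
top=k[k[:,2]>120];print("rim top",np.round(np.percentile(top,[2,50,98],axis=0),1).T.tolist())
# top camera handle
f=np.load("top0.npz");W=cloud("top",f["d"]);pp=f["p"]
V=np.dstack([(W-O)@X,(W-O)@Y,W[...,2]])*1000
m=np.zeros(pp.shape[:2],bool);m[232:252,332:356]=1
q=m&(pp.max(2)<60)&(V[...,2]>40)&(V[...,2]<110);print("top handle",q.sum(),np.round(np.percentile(V[q],[2,50,98],axis=0),1).T.tolist())
E
```

```text
handle 450 [[-127.5, -126.8, -111.3, -93.6, -86.4], [-45.8, -44.8, -38.3, -31.9, -28.6], [57.1, 76.7, 82.1, 84.1, 84.6]]
188 312 325 [-121.3  -38.8   81.8] 83.5
194 312 325 [-114.7  -38.8   81.6] 83.9
200 313 325 [-108.   -38.3   81.7] 83.5
206 313 325 [-101.4  -38.3   82.2] 84.6
rim 1714 [[-92.0, -89.0, -86.1, -79.7, -77.0], [-27.6, -24.8, 0.0, 36.2, 40.7], [44.6, 49.2, 94.8, 129.1, 131.0]]
rim top [[-87.7, -85.6, -79.1], [-27.7, -8.8, 26.8], [120.4, 126.0, 131.3]]
top handle 115 [[-124.0, -105.9, -83.0], [-43.6, -35.9, -18.5], [55.5, 81.8, 86.9]]
```

Handle tip is at x=-127.5, so the wheel is at x=-83; handle axis y is about -38 and z about 76, so q is about 1.78. The tilt isn't commandable, so I grip the outer 9 mm of the handle from straight above (x=-128). That keeps the 75 mm body about 3 mm off the rim.

```bash
python3 -m crank '[[-0.1,1,-1,40,-0.005],[-0.1,1,-1,80,-0.005],[-0.1,1,-1,120,-0.005],[-0.1,1,-1,150,-0.005],[-0.1,1,-1,170,-0.005],[-0.1,1,-1,178,-0.005],[-0.1,1,-1,178,-0.005],[-0.1,1,-1,178,-0.005]]'
python3 -m crank '[[-0.8,0,0,0,0],[-0.8,0,0,0,0],[-0.8,0,0,0,0],[-0.8,0,0,0,0],[-0.8,0,0,0,0],[-0.8,0,0,0,0]]' 35
```

```text
time: 8.17
tool_pos: [0.4478, -0.3147, 0.2359]
tool_rot: [3.141, 0.001, 1.708]
contact_force: [-0.3, -0.2, -0.4]
opening: 0.0415
grip_force: 0.0
time: 8.67
tool_pos: [0.4475, -0.3145, 0.2358]
tool_rot: [3.141, 0.001, 1.709]
contact_force: [-1.4, 0.0, 3.8]
opening: 0.0132
grip_force: 35.0
```

The opening is 13 mm where the handle is 16 mm, so I check the grasp.

```bash
python3 - <<'E'
from h import *
p,d=vision.read_camera("wrist");np.savez("w5.npz",p=p,d=d)
cv2.imwrite("pics/w5.png",cv2.resize(p[120:320,200:440],(720,600),interpolation=3)[:,:,::-1])
E
```

```text
(no output)
```

View pics/w5.png

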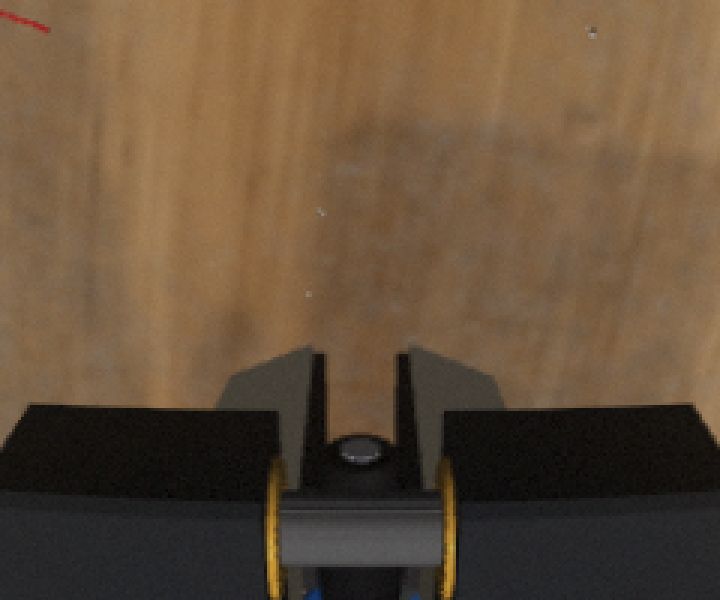

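The handle end is at (360,450) in the crop, seated between both pads. That is a sound grip, so I work out the circle offsets (dy, dz in tool axes).

```bash
cat >> h.py <<'E'
def tab(q0,q1,n):
    q=np.linspace(q0,q1,n+1)[1:]
    return np.round(np.c_[-38*(np.sin(q)-np.sin(q0)),-38*(np.cos(q)-np.cos(q0))],1).tolist()
E
python3 -c "
from h import *
print(tab(1.77,2.37,6));print(tab(2.37,4.17,12));print(tab(4.17,5.97,12));print(tab(5.97,7.77,12));print(tab(7.77,9.57,12))"
```

```text
[[0.9, 3.7], [2.2, 7.3], [3.9, 10.7], [5.9, 13.9], [8.2, 16.9], [10.8, 19.7]]
[[4.4, 3.7], [9.2, 6.6], [14.5, 8.8], [20.0, 10.2], [25.7, 10.8], [31.4, 10.4], [36.9, 9.3], [42.3, 7.3], [47.3, 4.6], [51.8, 1.1], [55.7, -3.0], [59.0, -7.6]]
[[2.6, -5.1], [4.3, -10.5], [5.3, -16.1], [5.4, -21.8], [4.6, -27.4], [3.0, -32.9], [0.7, -38.1], [-2.5, -42.8], [-6.3, -47.1], [-10.7, -50.7], [-15.6, -53.6], [-20.8, -55.8]]
[[-5.5, -1.3], [-11.2, -1.8], [-16.9, -1.5], [-22.5, -0.3], [-27.8, 1.7], [-32.7, 4.5], [-37.2, 8.0], [-41.2, 12.1], [-44.4, 16.8], [-46.9, 21.9], [-48.7, 27.3], [-49.6, 33.0]]
[[-0.1, 5.7], [0.7, 11.3], [2.4, 16.8], [4.8, 21.9], [8.0, 26.7], [11.8, 30.9], [16.3, 34.4], [21.2, 37.3], [26.5, 39.4], [32.0, 40.7], [37.7, 41.2], [43.4, 40.8]]
```

```bash
python3 -m crank '[[-0.8,0,0.6,3.7,0],[-0.8,0,1.5,7.4,0],[-0.8,0,3,11,0],[-0.8,0,5,14.4,0],[-0.8,0,7.5,17.6,0],[-0.8,0,10.8,19.7,0],[-0.8,0,10.8,19.7,0]]'
```

```text
time: 9.3
tool_pos: [0.4592, -0.3128, 0.2161]
tool_rot: [3.139, 0.002, 1.709]
contact_force: [3.1, 2.0, 5.0]
opening: 0.0133
grip_force: 35.0
```

```bash
python3 -m crank '[[-0.8,0,4.4,3.7,0],[-0.8,0,9.2,6.6,0],[-0.8,0,14.5,8.8,0],[-0.8,0,20,10.2,0],[-0.8,0,25.7,10.8,0],[-0.8,0,31.4,10.4,0],[-0.8,0,31.4,10.4,0]]'
```

```text
time: 9.88
tool_pos: [0.4901, -0.3086, 0.2073]
tool_rot: [3.14, 0.002, 1.709]
contact_force: [-3.4, 3.1, 17.1]
opening: 0.0135
grip_force: 35.0
```

```bash
python3 -c "
from h import *
print(tab(3.27,4.77,10))"; python3 -m crank '[[-0.8,0,0,-2,0],[-0.8,0,5.5,-2.5,0],[-0.8,0,10.9,-4.8,0],[-0.8,0,15.9,-7.5,0],[-0.8,0,20.4,-11,0],[-0.8,0,24.3,-15.1,0],[-0.8,0,27.6,-19.8,0],[-0.8,0,27.6,-19.8,0]]'
```

```text
[[5.6, -1.2], [10.9, -3.1], [15.9, -5.9], [20.4, -9.3], [24.4, -13.4], [27.7, -18.1], [30.2, -23.2], [32.0, -28.6], [33.0, -34.2], [33.1, -39.9]]
time: 10.55
tool_pos: [0.5162, -0.3052, 0.2248]
tool_rot: [-3.139, -0.0, 1.709]
contact_force: [-4.1, -2.1, 3.6]
opening: 0.0134
grip_force: 35.0
```

```bash
python3 -m crank '[[-0.8,0,2.6,-5.1,0],[-0.8,0,4.3,-10.5,0],[-0.8,0,5.3,-16.1,0],[-0.8,0,5.4,-21.8,0],[-0.8,0,4.6,-27.4,0],[-0.8,0,3,-32.9,0],[-0.8,0,0.7,-38.1,0],[-0.8,0,0.7,-38.1,0]]'
```

```text
time: 11.22
tool_pos: [0.5169, -0.3049, 0.2641]
tool_rot: [3.142, 0.001, 1.709]
contact_force: [-2.2, -5.1, -1.0]
opening: 0.0133
grip_force: 35.0
```

```bash
python3 -c "
from h import *
print(tab(5.22,6.72,10));print(tab(6.72,8.52,12));print(tab(8.52,9.72,8));print(tab(9.72,10.92,12))"
```

```text
[[-3.1, -4.8], [-6.9, -9.0], [-11.3, -12.6], [-16.2, -15.5], [-21.5, -17.7], [-27.0, -19.0], [-32.7, -19.5], [-38.4, -19.2], [-44.0, -18.0], [-49.3, -16.0]]
[[-5.0, 2.8], [-9.5, 6.3], [-13.4, 10.4], [-16.6, 15.1], [-19.2, 20.2], [-20.9, 25.6], [-21.8, 31.2], [-21.8, 36.9], [-21.0, 42.6], [-19.4, 48.0], [-17.0, 53.2], [-13.8, 57.9]]
[[3.8, 4.2], [8.3, 7.8], [13.2, 10.7], [18.5, 12.8], [24.0, 14.1], [29.7, 14.5], [35.4, 14.1], [40.9, 12.9]]
[[3.6, -1.3], [7.0, -2.9], [10.3, -4.9], [13.3, -7.2], [16.1, -9.8], [18.6, -12.6], [20.8, -15.7], [22.7, -19.0], [24.3, -22.4], [25.5, -26.0], [26.4, -29.7], [26.8, -33.5]]
```

```bash
python3 -m crank '[[-0.8,0,-3.1,-4.8,0],[-0.8,0,-6.9,-9,0],[-0.8,0,-11.3,-12.6,0],[-0.8,0,-16.2,-15.5,0],[-0.8,0,-21.5,-17.7,0],[-0.8,0,-27,-19,0],[-0.8,0,-32.7,-19.5,0],[-0.8,0,-38.4,-19.2,0],[-0.8,0,-44,-18,0],[-0.8,0,-49.3,-16,0],[-0.8,0,-49.3,-16,0]]'
```

```text
time: 12.13
tool_pos: [0.4687, -0.3114, 0.2805]
tool_rot: [3.138, 0.002, 1.709]
contact_force: [2.0, -1.5, 0.4]
opening: 0.0133
grip_force: 35.0
```

```bash
python3 -m crank '[[-0.8,0,-5,2.8,0],[-0.8,0,-9.5,6.3,0],[-0.8,0,-13.4,10.4,0],[-0.8,0,-16.6,15.1,0],[-0.8,0,-19.2,20.2,0],[-0.8,0,-20.9,25.6,0],[-0.8,0,-21.8,31.2,0],[-0.8,0,-21.8,36.9,0],[-0.8,0,-21.8,36.9,0]]'
```

```text
time: 12.88
tool_pos: [0.4466, -0.3146, 0.2422]
tool_rot: [-3.141, 0.0, 1.709]
contact_force: [-0.9, -4.5, -0.8]
opening: 0.0133
grip_force: 35.0
```

```bash
python3 -m crank '[[-0.8,0,0.8,5.7,0],[-0.8,0,2.4,11.1,0],[-0.8,0,4.8,16.3,0],[-0.8,0,8,21,0],[-0.8,0,11.8,25.2,0],[-0.8,0,16.3,28.8,0],[-0.8,0,21.2,31.7,0],[-0.8,0,26.5,33.8,0],[-0.8,0,32,35.1,0],[-0.8,0,37.7,35.5,0],[-0.8,0,37.7,35.5,0]]'
```

```text
time: 13.8
tool_pos: [0.4855, -0.3092, 0.2071]
tool_rot: [3.14, 0.001, 1.709]
contact_force: [-0.8, -2.3, 8.3]
opening: 0.0133
grip_force: 35.0
```

```bash
python3 -m crank '[[-0.8,0,5.7,-0.8,0],[-0.8,0,11.2,-2.1,0],[-0.8,0,14.8,-3.4,0],[-0.8,0,18.2,-5,0],[-0.8,0,21.5,-7,0],[-0.8,0,24.5,-9.3,0]]'; python3 -m crank '[[-0.8,0,0,0,0],[-0.8,0,0,0,0]]'
```

```text
time: 14.3
tool_pos: [0.5079, -0.3063, 0.2154]
tool_rot: [-3.138, -0.0, 1.709]
contact_force: [-8.4, -6.9, 2.9]
opening: 0.0133
grip_force: 35.0
time: 14.47
tool_pos: [0.5083, -0.3062, 0.2157]
tool_rot: [-3.14, 0.0, 1.709]
contact_force: [-7.2, -4.5, 6.5]
opening: 0.0134
grip_force: 35.0
```

```bash
python3 -m crank '[[-0.8,0,1,-2,0],[-0.8,0,2.1,-3.5,0],[-0.8,0,4.6,-6.3,0],[-0.8,0,4.6,-6.3,0]]'; python3 -m crank '[[-0.8,0,1.1,-1.5,0],[-0.8,0,2.2,-3.1,0],[-0.8,0,2.2,-3.1,0]]'
```

```text
time: 14.8
tool_pos: [0.5132, -0.3055, 0.2213]
tool_rot: [-3.14, -0.0, 1.709]
contact_force: [-3.3, -5.3, -0.3]
opening: 0.0135
grip_force: 35.0
time: 15.05
tool_pos: [0.5153, -0.3052, 0.2242]
tool_rot: [-3.14, -0.0, 1.709]
contact_force: [-0.7, -5.4, -2.0]
opening: 0.0133
grip_force: 35.0
```

```bash
python3 -m crank '[[-0.8,0,1,-1.6,0],[-0.8,0,1.9,-3.3,0],[-0.8,0,1.9,-3.3,0]]'; python3 -m crank '[[-0.8,0,0.8,-1.7,0],[-0.8,0,1.6,-3.4,0],[-0.8,0,1.6,-3.4,0]]'
```

```text
time: 15.3
tool_pos: [0.5172, -0.3049, 0.2273]
tool_rot: [-3.14, -0.0, 1.709]
contact_force: [-1.5, -5.5, -2.3]
opening: 0.0134
grip_force: 35.0
time: 15.55
tool_pos: [0.5188, -0.3048, 0.2305]
tool_rot: [-3.14, -0.0, 1.709]
contact_force: [-1.0, -5.9, -4.3]
opening: 0.0133
grip_force: 35.0
```

```bash
python3 -m crank '[[-0.8,0,0.6,-1.8,0],[-0.8,0,1.2,-3.6,0],[-0.8,0,1.2,-3.6,0]]'; python3 -m crank '[[-0.8,0,0.4,-1.2,0],[-0.8,0,0.5,-1.9,0],[-0.8,0,0.5,-1.9,0]]'
```

```text
time: 15.8
tool_pos: [0.52, -0.3046, 0.234]
tool_rot: [-3.14, -0.0, 1.709]
contact_force: [-0.1, -5.9, -4.8]
opening: 0.0133
grip_force: 35.0
time: 16.05
tool_pos: [0.5205, -0.3045, 0.2356]
tool_rot: [-3.14, -0.0, 1.709]
contact_force: [0.1, -6.4, -6.3]
opening: 0.0131
grip_force: 35.0
```

```bash
python3 -m crank '[[-0.8,0,0.2,-1,0],[-0.8,0,0.4,-1.9,0],[-0.8,0,0.4,-1.9,0]]'; python3 -c "
from cell import telemetry
print(telemetry.observe()['torque'])"
```

```text
time: 16.3
tool_pos: [0.5209, -0.3045, 0.2375]
tool_rot: [-3.14, -0.0, 1.709]
contact_force: [0.0, -6.6, -6.8]
opening: 0.0132
grip_force: 35.0
[-1.10352873 -0.12334287  0.00774115]
```

```bash
python3 -m crank '[[-0.8,0,0.2,-1,0],[-0.8,0,0.3,-2,0],[-0.8,0,0.3,-2,0],[-0.8,0,0.3,-2,0]]'
```

```text
time: 16.63
tool_pos: [0.5213, -0.3044, 0.2394]
tool_rot: [-3.14, -0.0, 1.709]
contact_force: [-0.1, -6.8, -7.1]
opening: 0.0133
grip_force: 35.0
```

Resistance has risen by about 4 N over the drag and q is about 10.83, so it's tight. I release and back away upward.

```bash
python3 -m crank '[[-0.5,0,0,0,0],[-0.2,0,0,0,0],[-0.1,0,0,0,0],[-0.1,0,0,0,0],[-0.1,2,0,0,0],[-0.1,3,0,-20,0],[-0.1,5,0,-60,0],[-0.1,10,0,-100,0],[-0.1,20,0,-140,0],[-0.1,20,0,-180,0],[-0.1,20,0,-180,0],[-0.1,20,0,-180,0]]'
python3 - <<'E'
from h import *
s=telemetry.observe();print(s["tool_pos"],s["contact_force"])
c=vision.get_calibration("wrist");p,d=vision.read_camera("wrist")
ps,ds=vision.read_camera("side");pt,dt=vision.read_camera("top");np.savez("t6.npz",p=pt,d=dt);np.savez("w6.npz",p=p,d=d,**c)
A=np.hstack([cv2.resize(p[170:350,230:410],(400,400),interpolation=3),cv2.resize(ps[170:330,230:350],(300,400),interpolation=3)])
cv2.imwrite("pics/end.png",A[:,:,::-1])
# moving jaw from the side camera
a=.134;X=np.array([np.sin(a),-np.cos(a),0]);Y=np.array([np.cos(a),np.sin(a),0]);O=np.array([.5023,-.436,0])
W=cloud("side",ds);hs=cv2.cvtColor(ps,cv2.COLOR_RGB2HSV);bl=(hs[...,0]>100)&(hs[...,0]<125)&(hs[...,1]>130)&(W[...,2]>.107)&(W[...,2]<.12)
v=(W[bl]-O)@X*1000;print(np.histogram(v,np.arange(-30,70,4)))
# bar pair top
g=(hs[...,1]<60)&(W[...,2]>.128)&(W[...,2]<.143);q=np.c_[(W[g]-O)@X,(W[g]-O)@Y]*1000;q=q[(abs(q[:,0]-25)<25)&(abs(q[:,1])<55)]
print(len(q),cv2.minAreaRect(q.astype(np.float32)),np.median(q,0))
E
```

```text
time: 17.63
tool_pos: [0.5185, -0.2838, 0.4245]
tool_rot: [3.137, 0.004, 1.709]
contact_force: [-0.9, -0.7, -0.4]
opening: 0.0415
grip_force: 0.0
[ 0.51846402 -0.28383243  0.4244816 ] [-0.86679601 -0.67378006 -0.39672954]
(array([  0,   0,   0,   0,   0,   0,   0,   0,   0,   0,   0,   0,   0,
         0,   0,   0,   0,   9,  50,  67,  80,  86, 121,  38]), array([-30, -26, -22, -18, -14, -10,  -6,  -2,   2,   6,  10,  14,  18,
        22,  26,  30,  34,  38,  42,  46,  50,  54,  58,  62,  66]))
635 ((27.089195251464844, -2.056304931640625), (79.47286987304688, 27.63079833984375), 89.38743591308594) [30.62454149 -3.45516804]
```

View pics/end.png

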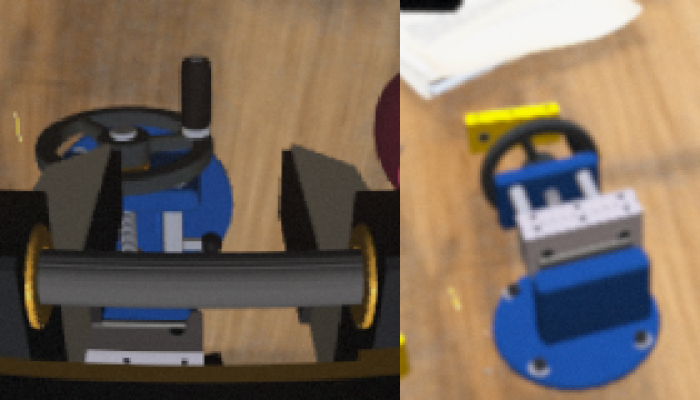

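The pair is pressed against the fixed jaw, upright, about 0.6° off square and centred within about 2 mm. The handle is at about 10.8 rad and the hand is clear.

```bash
python3 -c "
from cell import ticket
print(ticket.hand_in())"
```

```text
the job is handed in; nothing more can be done
None
```

The pair is clamped hand-tight in the vise, square and centred on the guide rods, the wheel at about 10.8 rad by my estimate; the job was handed in at about 18 s, and no verdict came back.

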